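# Fetch the dropper bottle from under a sliding case lid

## Robot

A 6-joint arm with a two-finger parallel gripper is mounted at the origin on a cart in front of the work surface, level with it; the furniture and walls round the work are solid. World frame = base frame: x ahead of the robot, y to its left, z up, the work surface at z = 0. Lengths are in m, angles in rad, forces in N, time in s.
With the tool pointing down it reaches from about 0.3 to 0.825 m from the base axis. Payload 5.4 kg.
Tool frame: the origin (TCP) lies midway between the tips of the shut fingers; the grasp point (between the pads) lies 19 mm behind it (pinch_z is the distance from the TCP to the grasp point, in m); z points along the fingers, x is the direction in which the jaws open and shut, and the axes are right-handed (so a half turn about z gives the same grasp; the last joint's range is limited). The gripper opens to 92 mm and grips with 3 to 60 N. Pads are 20 mm wide; open, the fingers measure 128 mm over their backs; the gripper's body (75 mm by 189 mm) begins 69 mm behind the grasp point.
Start: joints at [1.123, 0.158, 1.597, -0, 1.386, -0.21], TCP at [0.135, 0.559, 0.215] pointing down, gripper open.
Joint ranges: [-2.91, 2.91], [-0.94, 2.29], [0.18, 2.7], [-1.29, 4.43], [0.17, 2.64], [-3, 3]. Speed limits (rad/s): [2.57, 2.57, 3.14, 3.14, 3.14, 3.14].

## Interface

Orientations are given as a unit quaternion [w, x, y, z].
In Python, from cell import reach, move_straight, move_joints, gripper_open, close_gripper, dwell, solve_ik, read_state, camera, Unreachable, job_done, pinch_z gives the robot as it stands. The module is installed in compiled form; this text tells all that it offers. Calls block until the motion is done:
- reach(position, orientation): joint-space move of the TCP to a pose.
- move_straight(position, frame=None, v=0.15): straight line of the TCP; frame=None keeps the orientation; v is the mean speed in m/s.
- move_joints(angles): joint-space move.
- gripper_open() and close_gripper(): open the fingers fully, or close them until they stop; the grip force is fixed at half the most.
- dwell(seconds).
- solve_ik(position, orientation): joint angles nearest the present ones, or None.
- read_state(): the state.
- camera(name): name is "scene" or "side" or "wrist"; returns a dict with "color" (480x640x3 uint8, blue, green, red), "camera_matrix" (3x3 intrinsics, pixels), "R" (3x3) and "t" (3): a world point X has camera coordinates R X + t. Camera axes: x right, y down, z forward; pixel columns grow to the right and rows downward; lengths in m; the calibration is good to about 2 mm. The wrist camera is an equidistant fisheye: a pixel r from the principal point sees the ray r / f radians off the axis. A picture is of the moment at which its call begins. There is no depth.
A pose or a line that the arm cannot do raises Unreachable and nothing moves.
- job_done(): hands the job in, once; it reports no verdict.
The state is a dict: "clock": time; "joint_pos": joint angles; "joint_velocities": joint speeds; "tau": joint torques, N m; "tool_pos": TCP position; "tool_rot": TCP orientation; "wrist_force": force on the tool from outside, world axes, zero at the start; "wrist_torque": the same for the moment, N m; "opening": finger opening in m.
Only numpy, scipy, OpenCV 4.12 (cv2) and the standard library are available. Lean on these libraries where they do the work, as an engineer would, in place of code of your own. Each camera call takes 0.05 s, during which the arm holds its last target.

## Task

The grey bench case has two clear lids that slide past one another; a dropper bottle stands under one of them. Slide that lid fully open by its bar grip, leaving the other lid as it is, then take the bottle out without tipping it over and stand it upright on the floor of the steel tray.

Things in the scene. Friction and masses are not known exactly. Their poses are not given: they have to be found in the camera images.
- case: Grey bench case fixed to the worktop, 180 (x) x 360 (y) x 106 mm high. Origin: centre of its underside; y axis along its length, toward its left end as the robot sees it. Inner floor at z = 5 mm; a divider at y = 0 makes two compartments, each out to |y| = 172, |x| = 82 mm. One holds the bottle, the other a flat bench timer; which varies. Two clear lids cover them and slide past each other along y
- left_lid (a joint): Slide of the left lid (over y > 0 of the case, upper track, top at z = 104 mm) toward the case's right end, m: 0 shut, 0.135 fully open; starts 0 to 0.015, stays where left, needs about 2 N. Its upright bar grip, 70 (x) x 12 (y) mm, top at z = 134 mm, stands on the lid's outer end: centre at x = 0, y = +165 mm of the case when shut, moving with the lid
- right_lid (a joint): Slide of the right lid (over y < 0 of the case, lower track, top at z = 98 mm) toward the case's left end, m: 0 shut, 0.135 fully open; starts 0 to 0.015, stays where left, needs about 2 N. Its upright bar grip, 70 (x) x 12 (y) mm, top at z = 134 mm, stands on the lid's outer end: centre at x = 0, y = -165 mm of the case when shut, moving with the lid
- bottle_mid (a point): Centre, half-way up, of the dropper bottle in the case: white, round, 33 mm across up to 60 mm height, then a 20 mm wide tapering cap, 86 mm tall in all, 30 to 55 g. Starts upright on the case's floor, 95 to 120 mm from the divider; free from above once its lid is fully open. z axis up through the cap. (A like bottle standing in the open on the worktop is not wanted.)
- tray: Empty plain steel tray, loose, 130 (x) x 170 (y) x 22 mm high, walls and floor 4 mm thick. Origin: centre of its underside, z up
Mind the look-alikes: they are no part of the job. Of the things shaped like the tray, the steel one is meant.

How it is judged:
On the way:
1. the lid over the bottle is slid open (110 mm or more) while the bottle is still in the case (horizontal distance between bottle_mid and case below 0.17 m and z of bottle_mid in the frame of case below 0.07 m and ((y of bottle_mid in the frame of case above 0.02 m and value of joint left_lid above 0.11 m) or (y of bottle_mid in the frame of case below -0.02 m and value of joint right_lid above 0.11 m))), for 0.2 s.
At the end, for the whole second after the job is handed in: The bottle from the case stands upright (within 10 degrees) on the floor of the steel tray, anywhere between its walls, and the tray lies flat on the worktop. The lid that was opened may stay open (x of bottle_mid in the frame of tray between -0.05 and 0.05 m and y of bottle_mid in the frame of tray between -0.07 and 0.07 m and z of bottle_mid in the frame of tray between 0.035 and 0.055 m and angle between bottle_mid's own z axis and vertical below 0.17 rad and angle between tray's own z axis and vertical below 0.1 rad); the robot touches nothing.
It fails at once if the lid that the bottle is not under is slid more than 40 mm from shut (value of joint each of left_lid, right_lid above 0.04 m or (horizontal distance between bottle_mid and case below 0.17 m and z of bottle_mid in the frame of case below 0.07 m and ((y of bottle_mid in the frame of case above 0.02 m and value of joint right_lid above 0.04 m) or (y of bottle_mid in the frame of case below -0.02 m and value of joint left_lid above 0.04 m)))).
It fails at once if the bottle is tipped over (more than 45 degrees) (angle between bottle_mid's own z axis and vertical above 0.79 rad).
It also fails if it takes over 61 s, if anything falls off the work surface, if the arm or the gripper's body presses on something with over 40 N, if the wrist force passes 120 N, or if a joint passes its speed limit or range.

## Working session

There is one attempt and no reset: what is moved stays moved. The work goes in short steps, each a Python script; the robot and the scene stay as the last script left them, time stands still between calls to the robot, and variables do not carry over. Pictures are saved under pics/ and viewed, and the job is handed in when it is done.

```bash
mkdir -p pics
python3 - <<'E'
from cell import *
import cv2,numpy as np
for n in ["scene","side","wrist"]:
    c=camera(n); cv2.imwrite(f"pics/{n}0.png",c["color"]); np.savez(f"{n}0.npz",**c)
    print(n,c["camera_matrix"].tolist(),(-c["R"].T@c["t"]).round(3),c["R"].round(3).tolist())
print(read_state())
print(pinch_z if not callable(pinch_z) else pinch_z())
E
```

```text
scene [[452.8104439375812, 0.0, 320.8758655079134], [0.0, 452.8104439375812, 254.0670595443148], [0.0, 0.0, 1.0]] [ 0.073 -0.628  0.475] [[0.898, -0.44, -0.0], [-0.181, -0.368, -0.912], [0.401, 0.819, -0.41]]
side [[563.7739555430508, 0.0, 325.9129669598176], [0.0, 563.7739555430508, 236.7206005279792], [0.0, 0.0, 1.0]] [0.241 0.803 1.279] [[-0.92, -0.391, 0.001], [-0.344, 0.807, -0.48], [0.187, -0.442, -0.877]]
wrist [[371.64829954431775, 0.0, 319.8853279786524], [0.0, 371.64829954431775, 239.955942549185], [0.0, 0.0, 1.0]] [0.07  0.575 0.383] [[0.235, 0.972, -0.001], [0.943, -0.228, 0.241], [0.234, -0.058, -0.971]]
{'clock': 0.15, 'joint_pos': array([ 1.12288843e+00,  1.58909750e-01,  1.59790425e+00, -1.00383384e-05,
        1.38619041e+00, -2.10075433e-01]), 'joint_velocities': array([-0.00073209, -0.00289239, -0.00382932,  0.00118398,  0.00011164,
       -0.00059867]), 'tau': array([ 4.23507936e-04, -3.85919881e+01, -3.22432137e+01,  7.02771591e-02,
        3.52213928e-02, -6.43670342e-05]), 'tool_pos': array([0.13527129, 0.55838153, 0.21386142]), 'tool_rot': array([ 3.15526326e-04,  7.86000715e-01,  6.18225184e-01, -6.31451088e-04]), 'wrist_force': array([ 0.2112394 ,  0.37756671, -0.51061464]), 'wrist_torque': array([-0.00155117,  0.03960887,  0.0572405 ]), 'opening': 0.09184106393018027}
0.0187
```

View pics/scene0.png

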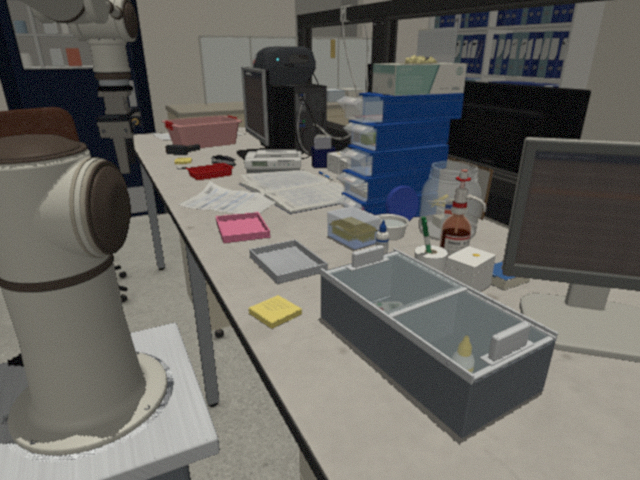

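View pics/side0.png

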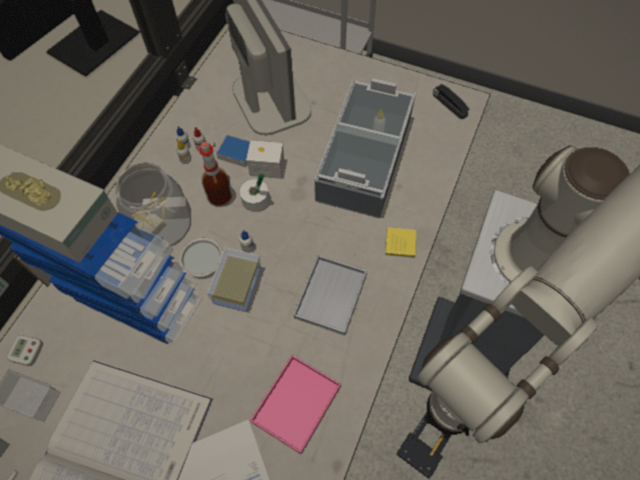

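View pics/wrist0.png

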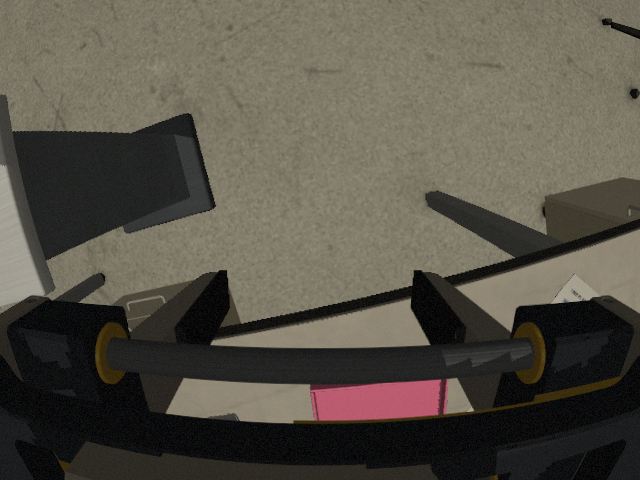

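The bottle stands in the near (robot's right, y<0) compartment: scene (464,350), side (380,119). The right lid's grip is at scene (510,340), side (383,87). The steel tray is at scene (287,260), side (331,295), and the pink one is a look-alike. Zooming in to get accurate pixel positions.

Run:
```python
import cv2
s=cv2.imread("pics/side0.png");c=cv2.imread("pics/scene0.png")
cv2.imwrite("pics/s_case.png",cv2.resize(s[70:220,300:440],None,fx=4,fy=4,interpolation=cv2.INTER_CUBIC))
cv2.imwrite("pics/s_tray.png",cv2.resize(s[245:345,280:380],None,fx=5,fy=5,interpolation=cv2.INTER_CUBIC))
cv2.imwrite("pics/c_case.png",cv2.resize(c[240:440,310:560],None,fx=3,fy=3,interpolation=cv2.INTER_CUBIC))
```

```text
(no output)
```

View pics/s_case.png

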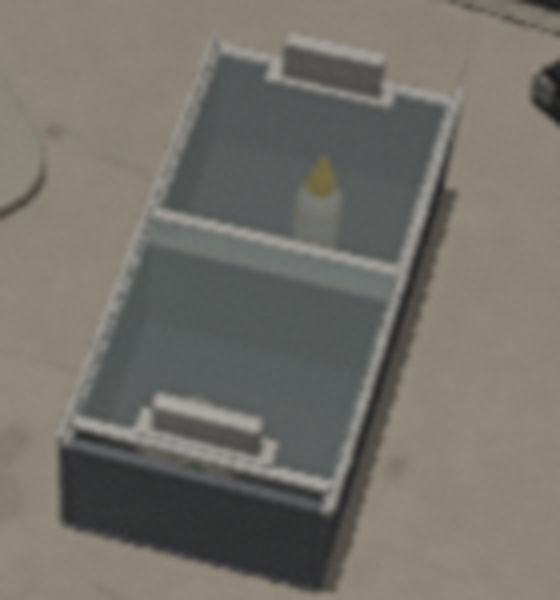

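View pics/s_tray.png

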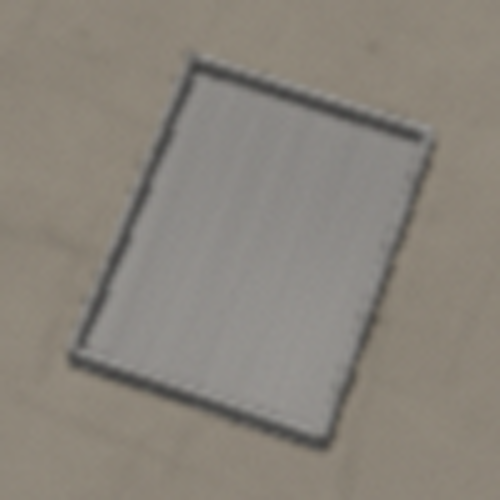

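View pics/c_case.png

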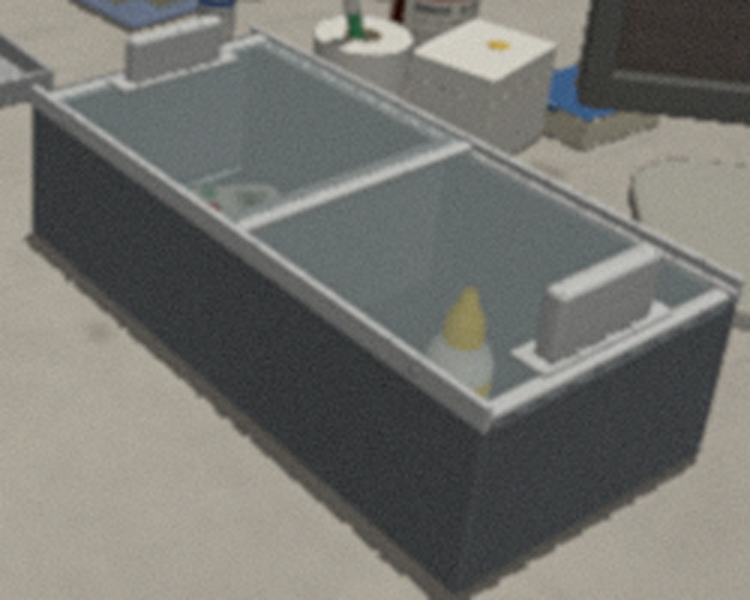

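```bash
cat > vis.py <<'E'
import numpy as np
from scipy.optimize import least_squares
def proj(c,X):
    X=np.atleast_2d(X); p=X@c["R"].T+c["t"]; p=p/p[:,2:]; return (p@c["camera_matrix"].T)[:,:2]
def pose(x,y,a,P):
    P=np.atleast_2d(np.array(P,float)); c,s=np.cos(a),np.sin(a)
    return np.c_[x+c*P[:,0]-s*P[:,1],y+s*P[:,0]+c*P[:,1],P[:,2]]
def crop(p,f,o): return (np.array(p,float)+.5)/f-.5+np.array(o)
E
python3 - <<'E'
from vis import *
S=dict(np.load("side0.npz"));C=dict(np.load("scene0.npz"))
sp=crop([(217,42),(457,95),(65,437),(335,508),(65,525),(325,588)],4,(300,70))
sP=[(.09,-.18,.106),(-.09,-.18,.106),(.09,.18,.106),(-.09,.18,.106),(.09,.18,0),(-.09,.18,0)]
cp=crop([(488,415),(740,285),(38,92),(255,32),(458,590),(697,460),(32,238)],3,(310,240))
cP=[(-.09,-.18,.106),(.09,-.18,.106),(-.09,.18,.106),(.09,.18,.106),(-.09,-.18,0),(.09,-.18,0),(-.09,.18,0)]
f=lambda v:np.r_[(proj(S,pose(*v,sP))-sp).ravel(),(proj(C,pose(*v,cP))-cp).ravel()]
r=least_squares(f,[.5,0,0],loss="soft_l1");v=r.x;print("case",v,np.degrees(v[2]));print(f(v).reshape(-1,2).round(1).tolist())
# bottle
bt=lambda b:np.r_[proj(S,[[b[0],b[1],.091]])[0]-crop((322,157),4,(300,70)),proj(C,[[b[0],b[1],.091]])[0]-crop((470,290),3,(310,240))]
r=least_squares(bt,v[:2]);print("bottle",r.x,bt(r.x).round(1))
c,s=np.cos(v[2]),np.sin(v[2]);d=r.x-v[:2];print("in case",c*d[0]+s*d[1],-s*d[0]+c*d[1])
# grips: top face centre
for n,s_,c_,y0 in (("right",(335,56),(603,268),-.165),("left",(209,412),(174,33),.165)):
  g=lambda b:np.r_[proj(S,pose(*v,[[b[0],b[1],.134]]))[0]-crop(s_,4,(300,70)),proj(C,pose(*v,[[b[0],b[1],.134]]))[0]-crop(c_,3,(310,240))]
  r=least_squares(g,[0,y0]);print(n,r.x,g(r.x).round(1),"world",pose(*v,[[*r.x,0]]))
# tray side (z=.022)
tp=crop([(193,60),(433,132),(73,352),(327,440)],5,(280,245))
tP=[(.065,-.085,.022),(-.065,-.085,.022),(.065,.085,.022),(-.065,.085,.022)]
f=lambda v:(proj(S,pose(*v,tP))-tp).ravel()
r=least_squares(f,[.45,.3,0]);print("tray",r.x,f(r.x).round(1))
print("tray ctr in scene",proj(C,pose(*r.x,tP)).round(0).tolist())
E
```

```text
case [ 0.51053709 -0.11956868  0.10091007] 5.7817210314806315
[[0.3, -3.4], [3.0, -2.2], [-0.9, -0.8], [1.1, -0.6], [-0.2, -0.2], [-0.2, 1.3], [-0.0, -0.9], [2.6, -1.4], [-2.9, -1.7], [-0.4, -2.2], [-0.9, 4.3], [1.9, -1.4], [-0.8, -1.5]]
bottle [ 0.51215743 -0.22068921] [ 0.5  0.3  0.3 -0.4]
in case -0.008574669093088533 -0.10076934448981441
right [ 0.0018803  -0.15967916] [ 0.4 -1.9 -0.4 -0.8] world [[ 0.52849373 -0.27824612  0.        ]]
left [0.00065648 0.15378035] [ 0.7 -0.5  0.1 -1.5] world [[0.49569857 0.0334955  0.        ]]
tray [0.43717649 0.30707536 0.06388164] [-0.6 -1.5  1.1 -0.2 -1.   0.7  0.5  0.7]
tray ctr in scene [[327.0, 263.0], [276.0, 275.0], [294.0, 239.0], [248.0, 248.0]]
```

```bash
cat > h.py <<'E'
from cell import *
import cv2,numpy as np,sys
from vis import *
from scipy.spatial.transform import Rotation as Ro
CASE=(0.5105,-0.1196,0.101); TRAY=(0.437,0.307,0.064)
def q(ang):  # tool down, jaw axis at ang in world xy; half-turn chosen for J6 nearest 0
    x=np.array([np.cos(ang),np.sin(ang),0]);z=np.array([0,0,-1.]);y=np.cross(z,x)
    r=Ro.from_matrix(np.c_[x,y,z]).as_quat(); return [r[3],*r[:3]]
def best(p,ang):
    o=[]
    for a in (ang,ang+np.pi):
        j=solve_ik(p,q(a))
        if j is not None:o.append((np.abs(np.array(j)-read_state()["joint_pos"]).max(),a,j))
    o.sort(key=lambda t:t[0]); return q(o[0][1]),o[0][2]
def W(x,y,z,f=CASE): return pose(*f,[[x,y,z]])[0]
def snap(n,name):
    c=camera(n);cv2.imwrite(f"pics/{name}.png",c["color"]);np.savez(f"{name}.npz",**c)
def st():
    s=read_state();print("t%.2f"%s["clock"],s["tool_pos"].round(4),"F",s["wrist_force"].round(1),"open %.4f"%s["opening"])
E
python3 - <<'E'
from h import *
p=read_state()["tool_pos"];p[2]=.30
move_straight(p,v=.3)
t=W(0.002,-.160,.25);o,j=best(t,CASE[2]+np.pi/2);print(t,o,j)
reach(t,o);st();snap("wrist","w1");snap("side","s1");snap("scene","c1")
E
```

```text
[ 0.52862235 -0.27858296  0.25      ] [np.float64(-0.0), np.float64(0.7418990398732053), np.float64(-0.6705116066372125), np.float64(0.0)] [-6.87040725e-01  1.94774555e-01  1.48584929e+00 -4.44089210e-16
  1.46096881e+00  7.82755602e-01]
t3.82 [ 0.529  -0.2779  0.2501] F [0.6 0.1 0. ] open 0.0922
```

Run:
```python
import cv2
c=cv2.imread("pics/c1.png")
cv2.imwrite("pics/c1z.png",cv2.resize(c[200:440,300:560],None,fx=2.5,fy=2.5))
```

```text
(no output)
```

View pics/w1.png

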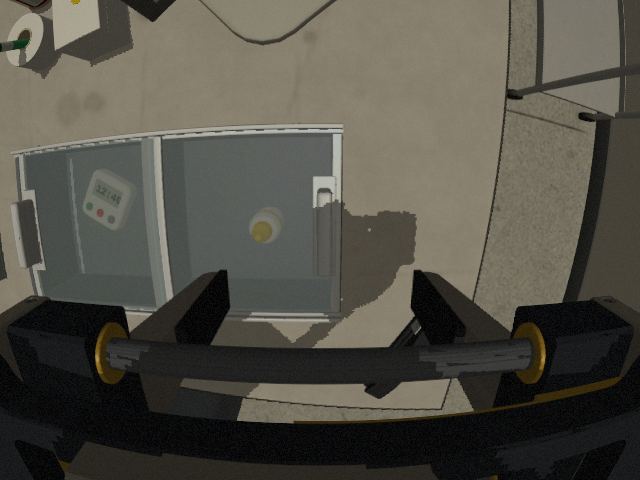

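View pics/c1z.png

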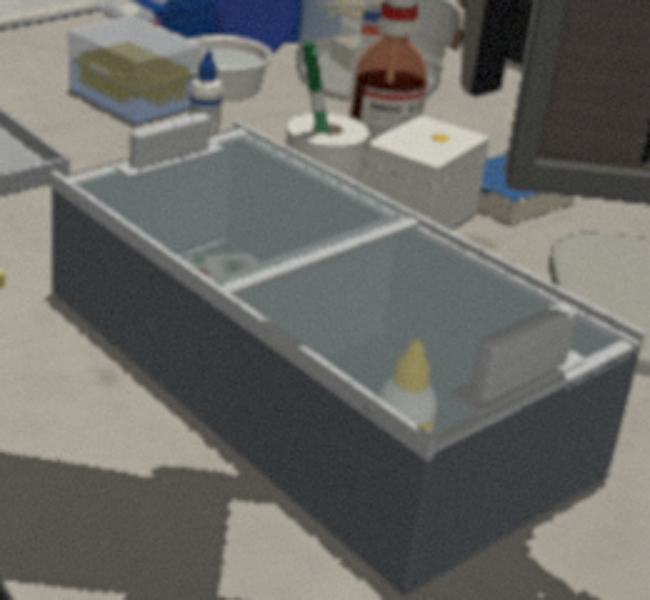

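Wrist view: timer in the left compartment (107,197), bottle cap at (262,232), right lid's bar around (323,230), case's right-end corners at (343,127) and (340,319). Cross-checking these with the fisheye model.

```bash
cat >> vis.py <<'E'
def fish(c,px,z):
    K=c["camera_matrix"];d=(np.array(px,float)-K[:2,2])/K[0,0];r=np.hypot(*d)
    ray=np.r_[d/r*np.sin(r),np.cos(r)] if r>1e-9 else np.array([0,0,1.])
    o=-c["R"].T@c["t"];w=c["R"].T@ray;return o+w*(z-o[2])/w[2]
E
python3 - <<'E'
from vis import *
c=dict(np.load("w1.npz"));v=(0.5105,-0.1196,0.101)
for n,p,z in (("+-c",(343,127),.106),("--c",(340,319),.106),("++c",(14,153),.106),("tip",(261,233),.091),("bar top",(323,188),.134),("bar bot",(323,275),.134),("div",(151,140),.106),("div",(166,310),.106)):
    X=fish(c,p,z);d=X[:2]-v[:2];k,s=np.cos(v[2]),np.sin(v[2]);print(n,X.round(4),"case",(k*d[0]+s*d[1]).round(4),(-s*d[0]+k*d[1]).round(4))
E
python3 - <<'E'
import cv2
s=cv2.imread("pics/w1.png");cv2.imwrite("pics/w1z.png",cv2.resize(s[110:330,220:360],None,fx=2.7,fy=2.7,interpolation=cv2.INTER_CUBIC))
E
```

```text
+-c [ 0.617  -0.2876  0.106 ] case 0.0891 -0.1779
--c [ 0.4448 -0.3048  0.106 ] case -0.084 -0.1776
++c [0.5814 0.0621 0.106 ] case 0.0888 0.1736
tip [ 0.5159 -0.2244  0.091 ] case -0.0052 -0.1048
bar top [ 0.5667 -0.2758  0.134 ] case 0.0402 -0.1611
bar bot [ 0.4965 -0.2831  0.134 ] case -0.0304 -0.1613
div [ 0.5948 -0.1186  0.106 ] case 0.084 -0.0075
div [ 0.4323 -0.1348  0.106 ] case -0.0793 -0.0072
```

View pics/w1z.png

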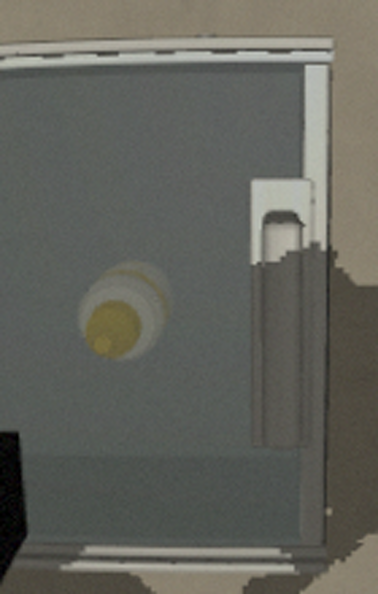

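The two estimates agree to about 4 mm. Gripping the bar and sliding the lid.

Run:
```python
from h import *
move_straight(W(0.003,-.161,.110),v=.12);st()
close_gripper();st()
move_straight(W(0.003,-.161+.11,.110),v=.08);st()
for e in (.122,.128,.132):
    move_straight(W(0.003,-.161+e,.110),v=.05);st()
    if np.linalg.norm(read_state()["wrist_force"])>15: break
snap("side","s2");snap("wrist","w2");snap("scene","c2")
```

```text
t5.28 [ 0.5303 -0.28    0.111 ] F [-0.5 -0.9  0.2] open 0.0918
t6.47 [ 0.5297 -0.2797  0.11  ] F [ 0.4 -0.5 -0.5] open 0.0119
t7.99 [ 0.5186 -0.17    0.11  ] F [0.5 1.  1.2] open 0.0116
t8.38 [ 0.5173 -0.1574  0.11  ] F [-0.3  0.7  0.6] open 0.0117
t8.65 [ 0.5167 -0.1515  0.11  ] F [-0.4  1.6  0.9] open 0.0120
t8.90 [ 0.5164 -0.148   0.11  ] F [-0.2 -0.   0.7] open 0.0119
```

View pics/w2.png

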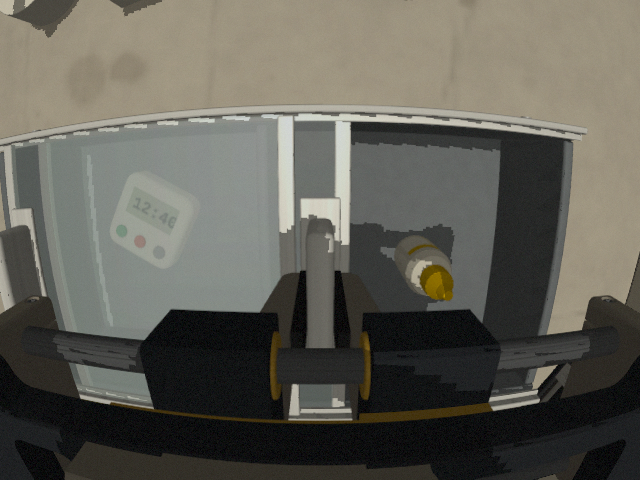

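View pics/c2.png

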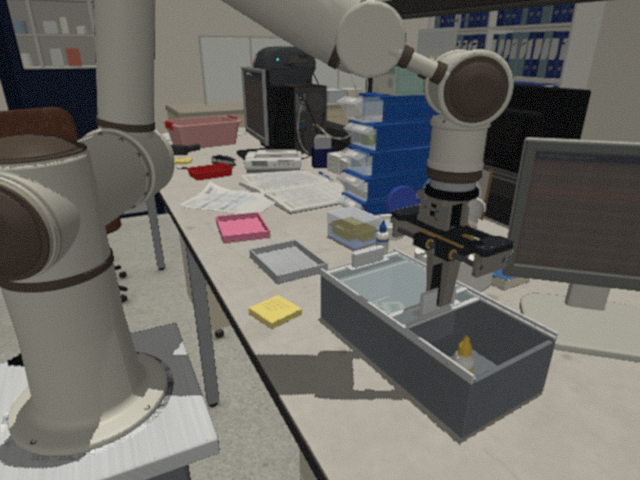

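The right lid is now open, with its end strip at wrist (343,170), while the left lid still covers the timer. The bottle is exposed at wrist (430,275). Releasing and lining up over it.

Run:
```python
from h import *
gripper_open();st()
p=read_state()["tool_pos"];p[2]=.25;move_straight(p,v=.25)
t=np.array([.513,-.223,.25]);o,j=best(t,CASE[2]);print(o,np.round(j,2))
reach(t,o);st();snap("side","s3");snap("wrist","w3");snap("scene","c3")
s=cv2.imread("pics/s3.png");cv2.imwrite("pics/s3z.png",cv2.resize(s[70:220,300:440],None,fx=4,fy=4,interpolation=cv2.INTER_CUBIC))
s=cv2.imread("pics/c3.png");cv2.imwrite("pics/c3z.png",cv2.resize(s[240:440,310:560],None,fx=3,fy=3,interpolation=cv2.INTER_CUBIC))
```

```text
t10.28 [ 0.5164 -0.1481  0.11  ] F [0.  0.1 0.4] open 0.0922
[np.float64(0.0), np.float64(-0.05047853813267242), np.float64(0.9987251459675923), np.float64(0.0)] [-0.63  0.1   1.6  -0.    1.45  2.41]
t12.29 [ 0.5127 -0.2226  0.249 ] F [0.1 0.7 0. ] open 0.0921
```

View pics/w3.png

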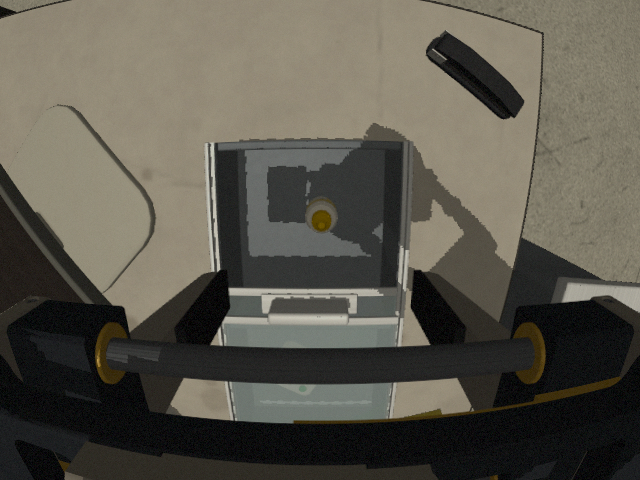

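View pics/s3z.png

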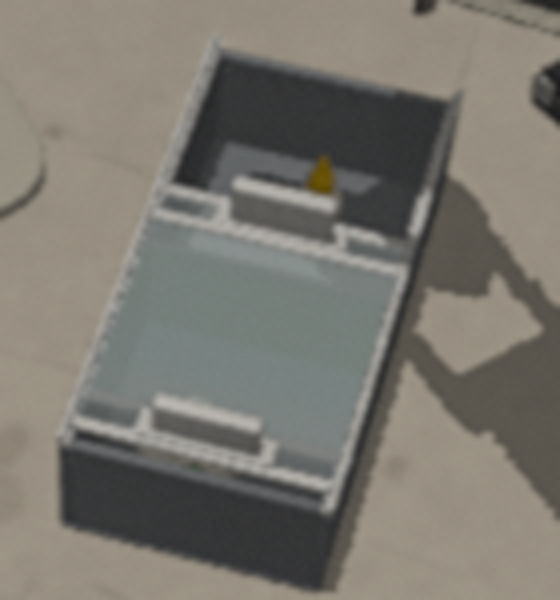

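View pics/c3z.png

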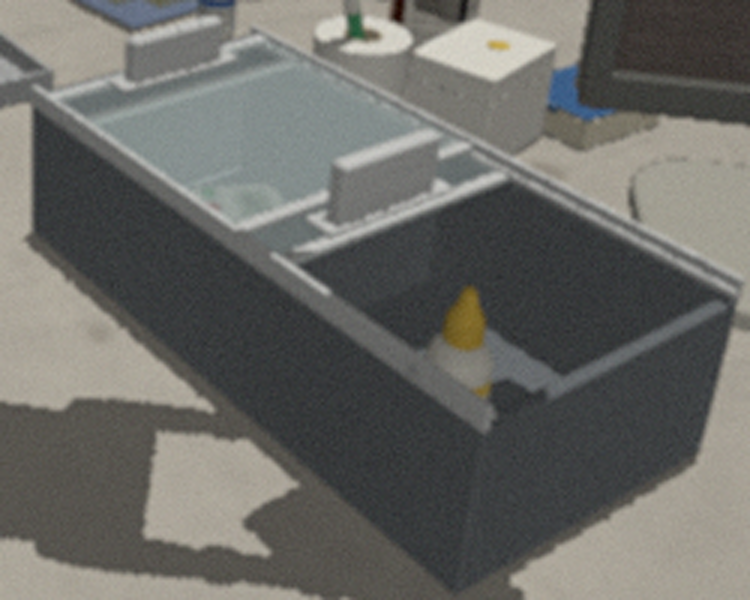

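Wrist view: cap tip at (321,224), case rims at x=213 and x=405 in row 210, and the open lid's bar at rows 300–322.

Run:
```python
from vis import *
c=dict(np.load("w3.npz"));v=(0.5105,-0.1196,0.101)
for n,p,z in (("tip",(321,225),.091),("shoulder ctr",(321,214),.065),("rimL",(206,215),.106),("rimLi",(216,215),.106),("rimRi",(400,215),.106),("rimR",(412,215),.106),("lidedge",(310,290),.098),("bar",(310,313),.134)):
    X=fish(c,p,z);d=X[:2]-v[:2];k,s=np.cos(v[2]),np.sin(v[2]);print(n,X.round(4),"case",(k*d[0]+s*d[1]).round(4),(-s*d[0]+k*d[1]).round(4))
```

```text
tip [ 0.5116 -0.2217  0.091 ] case -0.0092 -0.1017
shoulder ctr [ 0.5121 -0.2272  0.065 ] case -0.0093 -0.1072
rimL [ 0.6138 -0.2239  0.106 ] case 0.0923 -0.1142
rimLi [ 0.6046 -0.2247  0.106 ] case 0.083 -0.1141
rimRi [ 0.4447 -0.2409  0.106 ] case -0.0777 -0.114
rimR [ 0.4339 -0.2421  0.106 ] case -0.0885 -0.1141
lidedge [ 0.5156 -0.1611  0.098 ] case 0.0009 -0.0418
bar [ 0.5142 -0.1546  0.134 ] case 0.0001 -0.0352
```

Run:
```python
from h import *
t=W(-.008,-.103,.25);move_straight(t,v=.15)
t[2]=.034;move_straight(t,v=.1);st()
close_gripper();st();s=read_state()
t[2]=.25;move_straight(t,v=.12);st();snap("scene","c4");snap("wrist","w4")
```

```text
t15.00 [ 0.5132 -0.2231  0.0344] F [-0.6 -0.6  0.7] open 0.0916
t15.93 [ 0.5129 -0.2229  0.034 ] F [-0.5 -0.6 -0.3] open 0.0324
t17.88 [ 0.5126 -0.2227  0.2492] F [ 0.5 -0.  -0.6] open 0.0321
```

View pics/c4.png

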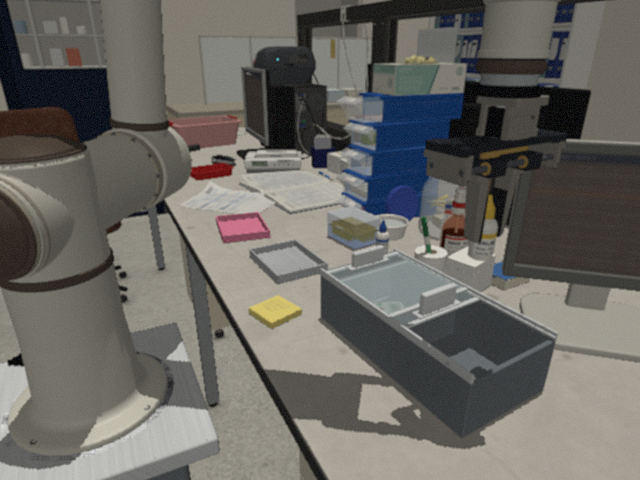

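View pics/w4.png

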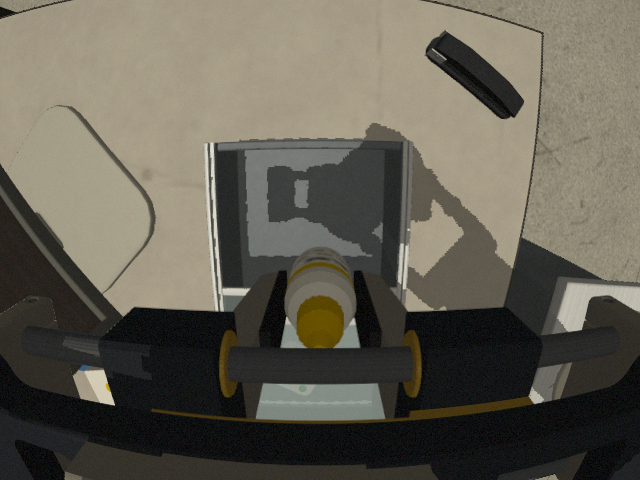

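Bottle is held upright between the pads (wrist (320,300)). Carrying it to the tray.

Run:
```python
from h import *
t=W(0,0,.25,TRAY)
c=[best(t,TRAY[2]+a) for a in (0,np.pi/2)]
j0=read_state()["joint_pos"];c.sort(key=lambda k:np.abs(np.array(k[1])-j0).max());print(np.round(c[0][1],2))
reach(t,c[0][0]);st()
t[2]=.06;move_straight(t,v=.15);st();snap("side","s5");snap("scene","c5")
s=cv2.imread("pics/s5.png");cv2.imwrite("pics/s5z.png",cv2.resize(s[200:360,260:460],None,fx=3,fy=3,interpolation=cv2.INTER_CUBIC))
s=cv2.imread("pics/c5.png");cv2.imwrite("pics/c5z.png",cv2.resize(s[150:310,200:400],None,fx=3.5,fy=3.5,interpolation=cv2.INTER_CUBIC))
```

```text
[ 0.39  0.03  1.67 -0.    1.45  1.89]
t19.91 [0.4375 0.3063 0.25  ] F [ 0.5 -0.2 -0.8] open 0.0329
t21.32 [0.4378 0.3073 0.061 ] F [ 0.5 -0.5  0.5] open 0.0328
```

View pics/s5z.png

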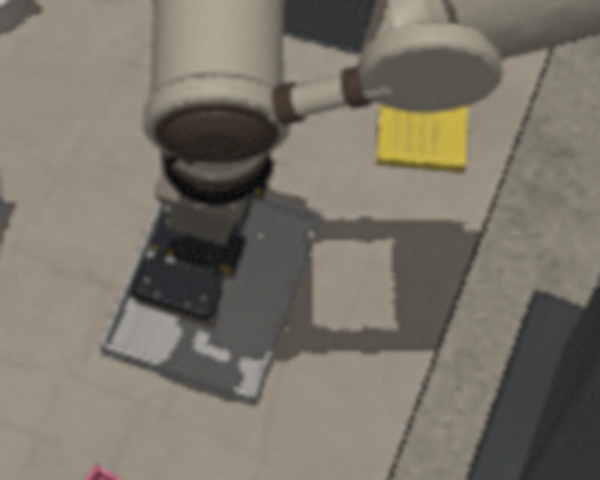

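View pics/c5z.png

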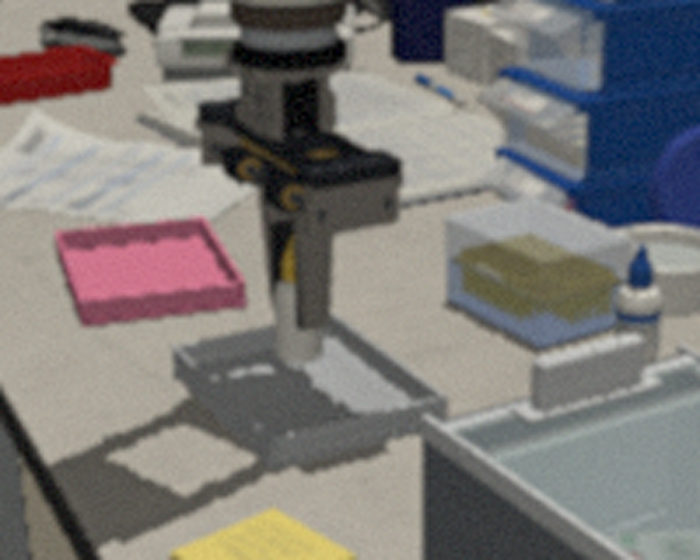

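The bottle is upright over the tray, with its base at scene crop (302,355), inside the walls. Lowering, releasing and checking.

Run:
```python
from h import *
t=W(0,0,.040,TRAY);move_straight(t,v=.06);st()
for z in (.037,.035,.034,.033):
    t[2]=z;move_straight(t,v=.03);dwell(.1);st()
    if read_state()["wrist_force"][2]>2.5: break
gripper_open();st()
t[2]=.25;move_straight(t,v=.12)
j=read_state()["joint_pos"].copy();j[0]=-.2;move_joints(j);dwell(.3);st()
snap("side","s6");snap("scene","c6")
s=cv2.imread("pics/s6.png");cv2.imwrite("pics/s6z.png",cv2.resize(s[200:360,260:460],None,fx=3,fy=3,interpolation=cv2.INTER_CUBIC))
s=cv2.imread("pics/c6.png");cv2.imwrite("pics/c6z.png",cv2.resize(s[150:310,200:400],None,fx=3.5,fy=3.5,interpolation=cv2.INTER_CUBIC))
```

```text
t21.91 [0.4365 0.3068 0.0394] F [ 0.1 -0.4 -1. ] open 0.0326
t22.26 [0.4371 0.3071 0.0372] F [0.1 0.7 0.4] open 0.0322
t22.61 [0.437 0.307 0.035] F [ 0.4 -0.4 -0.4] open 0.0322
t22.96 [0.437 0.307 0.034] F [ 0.2 -0.5 -0.4] open 0.0325
t23.31 [0.437 0.307 0.033] F [-0.6 -0.1  0.1] open 0.0323
t24.28 [0.437 0.307 0.033] F [-0.3  0.5  0.3] open 0.0920
t27.72 [0.5334 0.015  0.2492] F [ 0.2 -0.4  0. ] open 0.0919
```

View pics/s6z.png

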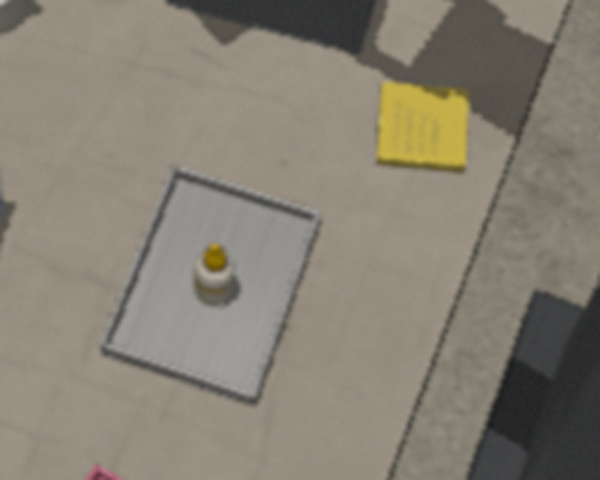

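View pics/c6z.png

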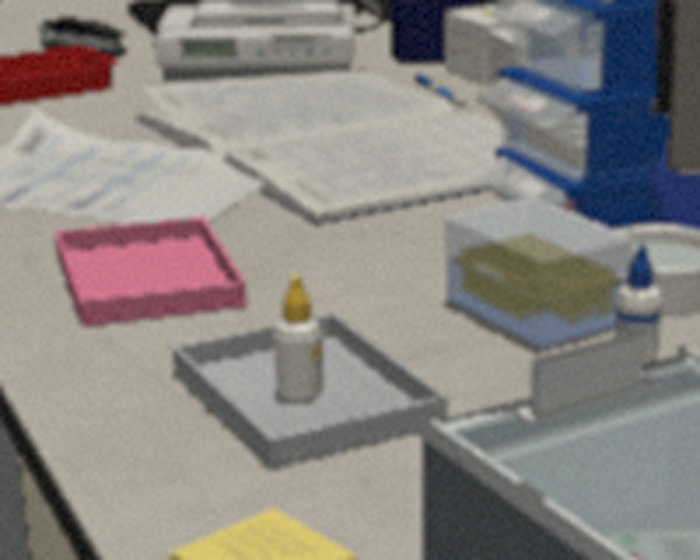

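The bottle stands upright near the tray's centre (side crop (214,275), scene crop (298,345)). The tray is flat and the gripper is clear.

```bash
python3 -c "
from cell import *
job_done()"
```

```text
the job is handed in; nothing more can be done
```

I slid the right lid open, took the bottle out of the case and stood it upright in the steel tray, then handed the job in. The last motion ended at about 28 s of the 61 s allowed.

- **Lid:** I pulled the right lid by its bar grip through about 132 mm, and it now sits at roughly 130–135 mm. In the pictures taken afterwards, the left lid was still where it started.
- **Bottle:** I gripped it round the body, lifted it straight out and carried it upright to the tray. It was released within 1 mm of the expected floor height, and no contact force showed before release.
- **Last checks:** The side and scene pictures showed the bottle upright near the tray's centre, the tray flat and unmoved, and the gripper well clear with no wrist force.
- **Disagreements:** The camera estimates of the case differed by about 2–4 mm. Individual corner marks were off by up to 4 pixels. Neither affected the grasps.

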